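# Ready the lamp tester for a long halogen

### The job

Get the bench lamp tester ready for the 118 mm linear halogen: turn its selector knob to the long-bar symbol so that it clicks home and leave it there, then take the sprung contact arm by its upright tab and draw it out until the second ring on its rod, the long lamp's mark, stands level with the mouth of the sleeve. Finish holding the arm still at that mark, so that I can lay the lamp in; its spring pulls it back if you let go. Leave the lamps and everything else on the shelf where they are.

Things in the scene. Friction and masses are not known exactly. Their poses are not given: they have to be found in the camera images.
- tester: the bench lamp tester, a grey plastic box screwed to the shelf, 150 mm (its x) by 160 mm (its y), aluminium top panel 70 mm above the shelf; origin on the shelf under the box's centre, x to its back (away from the robot), y to its left, z up; turned by up to 0.3 rad. Black selector knob on the panel at x -35, y +20 mm; lamp sockets up to 26 mm high in a row along the back edge (x +47 mm)
- long_bar (a point): centre of the flat black LONG BAR symbol on the panel, 38 mm from the knob's axis. Four symbols lie round the knob 40 degrees apart; clockwise from the left: dot (off), open circle, long bar, pair of dots. The dot lies 60 degrees to the left of the box's x axis seen from the knob, the long bar 20 degrees to the right
- selector (a joint): angle of the selector knob, rad, growing clockwise seen from above: 0 = dot, 0.698 = open circle, 1.396 = LONG BAR (wanted), 2.094 = pair of dots; stops just beyond the first and last. It starts at the dot or the open circle. Detents draw it into the nearest position (0.06 Nm to pass from one to the next): let go within 0.25 rad it centres itself and stays
- selector_grip (a point): point on the knob's vertical axis, 25 mm above the panel, where its bar is pinched; the bar is 42 mm long, 12 mm thick and runs from 3 to 30 mm above the panel, over a flat skirt of 22 mm radius and 3 mm height. The point's x axis points along the bar to its pointer end, z up
- selector_pointer (a point): tip of the knob's pointer nose, 26 mm from the knob's axis, at the same height as selector_grip; a white line on top of the bar runs to it
- contact_rod (a joint): how far the telescoping rod is drawn out of its sleeve, m: 0 = fully in (the start), 0.028 = first ring (78 mm lamp) level with the sleeve's mouth, 0.068 = second ring (118 mm lamp, wanted) level with it, 0.088 = end stop. An inner spring pulls it in with 4 N at the start and 10.8 N at the second ring (100 N/m)
- tab_grip (a point): grip point in the black upright tab on the rod's outer end, 86 mm above the shelf, 19 mm below the tab's top. The tab is a plate, 18 to 105 mm above the shelf, 24 mm wide (box's x) and 12 mm thick (along the rod). A white ceramic cup, its top 66 mm above the shelf, stands 12 mm out from it towards the box. With the rod in, 172 mm to the right (box's -y) of the box's centre; moves straight along the box's -y
- sleeve_mouth (a point): centre of the open end of the steel sleeve (diameter 19 mm) that stands 20 mm out of the box's right-hand wall, 100 mm to the right of the box's centre, 32 mm above the shelf; the steel rod, diameter 12 mm, comes out here. A white ceramic lamp contact stands out as far, 26 mm above it
- long_ring (a point): centre of the second ring, a black band 4 mm wide round the rod; hidden in the sleeve, 68 mm behind its mouth, when the rod is in. The first ring is 40 mm nearer to the tab
- long_lamp_centre (a point): bystander: centre of the 118 mm linear halogen, a glass tube 10 mm thick with 12 mm ceramic ends, lying on the shelf along its x axis, in front of the contact arm
- capsule_a_centre (a point): bystander: glass halogen capsule, 44 mm long and 14 mm wide, lying on the shelf beside the tester behind the contact arm; centre
- capsule_b_centre (a point): bystander: second such glass capsule, lying at the back of the shelf; centre
- breaker_centre (a point): bystander: orange circuit breaker lying flat, 80 by 65 by 18 mm; centre
- downlight_centre (a point): bystander: stubby white LED downlight lying on its side, 84 mm in diameter and 58 mm long; centre
- clip_case_centre (a point): bystander: shut grey plastic case with clip-on lid, 120 by 170 by 60 mm; centre
- screwdriver_grip (a point): bystander: screwdriver lying on the shelf to the left of the tester; its handle
- tape_roll_centre (a point): bystander: roll of insulating tape lying flat, 60 mm across, 18 mm high; centre

How it is judged (in metres and radians):
On the way, in this order (a step that is already met when the one before it is completed fails the run):
1. the selector stands at the long bar while the arm is still in (value of joint selector between 1.246 and 1.546 rad and value of joint contact_rod below 0.01 m), for 0.3 s.
2. the contact arm is drawn out to the second ring and held there by its tab (value of joint contact_rod between 0.063 and 0.073 m and contact force between the fingers and contact_rod above 3 N), for 0.5 s.
At the end, for the whole second after the job is handed in: selector within 0.15 rad of the long bar; rod drawn out 63 to 73 mm (second ring within 5 mm of the sleeve's mouth), standing still, with the fingers bearing on its tab with more than 3 N, so that nothing but the gripper holds it out; all bystanders within 20 mm of where they were (all of step 2 and value of joint selector between 1.246 and 1.546 rad and velocity of joint contact_rod between -0.01 and 0.01 m/s); the arm keeps its last pose, push and grip.
It fails at once if a glass lamp on the shelf is moved more than 20 mm (distance of any of long_lamp_centre, capsule_a_centre, capsule_b_centre from where it was at the start of the episode above 0.02 m).
It fails at once if the breaker, downlight, case, screwdriver or tape roll is moved more than 20 mm (distance of any of breaker_centre, downlight_centre, clip_case_centre, screwdriver_grip, tape_roll_centre from where it was at the start of the episode above 0.02 m).
It also fails if it takes over 48 s, if anything falls off the work surface, if the arm or the gripper's body presses on something with over 40 N, if the wrist force passes 120 N, or if a joint passes its speed limit or range.

### The arm

A 7-joint arm with a two-finger parallel gripper is mounted at the origin on the work surface. World frame = base frame: x ahead of the robot, y to its left, z up, the work surface at z = 0. Lengths are in mm, angles in rad, forces in N, time in s.
With the tool pointing down it reaches from about 400 to 900 mm from the base axis. Payload 5.6 kg.
Tool frame: the origin (TCP) lies at the very end of the fingers, on their centre line; the grasp point (between the pads) lies 19 mm behind it; z points along the fingers, y is the line along which they close (so a half turn about z gives the same grasp; the last joint's range is limited). The gripper opens to 92 mm and grips with 3 to 60 N. Pads are 20 mm wide; open, the fingers measure 128 mm over their backs; the gripper's body (75 mm by 189 mm) begins 69 mm behind the grasp point.
Start: joints at [-1.191, 0.468, -0.012, 1.603, 0.006, 1.071, -0.056], TCP at [266.745, 592.753, 214.592] pointing down, gripper open.
Joint ranges: [-2.53, 2.53], [-0.31, 2.02], [-1.57, 1.55], [0.28, 2.44], [-1.29, 4.43], [0.15, 1.84], [-2.92, 2.92]. Speed limits (rad/s): [2.57, 2.57, 3.14, 3.14, 3.14, 3.14, 3.14].

### API

Orientations are given as a 3x3 rotation matrix whose columns are the frame's x, y, z axes.
In Python, from station import manip gives the robot as it stands.
- The arm moves only by the tool move_arm, never from a script. Its argument "commands" is a list of rows, each an object with "offset": the shift along the tool's x, y, z in m, a list of three; "dr": the turn, a rotation vector about the tool's x, y, z in rad, a list of three. A call has 1 to 5 rows; each row is the pose to reach, as a shift and turn from the pose commanded when the call began, along the tool's axes at that moment; what a row does not reach only later rows make up. A row lasts 1/12 s, in which the tool goes at most 41.7 mm and 7.16 degrees, less where a joint would pass 70% of its speed; a pose out of reach is approached as far as the arm can. A call with a gripper value outside its range is refused whole. "grip" is the opening, from 0 (shut) to 1 (fully open), set as the call begins (left out, the last holds). The fingers move at their own pace and stop on an object; the grip force is fixed at half the most. Time passes only in rows, so rows that repeat a pose let the fingers close. It gives the time, the measured TCP pose, the force, the opening and the grip force at its end, in the units of the state.
- manip.sense(): the state, without advancing time (a new reading comes with each control period).
- manip.grab_frame(name): name is "scene" or "top" or "wrist"; returns (picture, depth): 420x560x3 uint8, red, green, blue; 420x560 float32, mm along the optical axis (not along the pixel's ray), 0 where there is no reading.
- manip.get_calibration(name): a dict with "fx", "fy", "cx", "cy" (pixels), "dist" ([k1, k2, p1, p2, k3] as OpenCV has them; the pictures are not rectified), "position" and "attitude" of the camera in the world. Camera axes: x right, y down, z forward; pixel columns grow to the right and rows downward; lengths in mm; the calibration is good to about 2 mm. A picture is of the moment at which its call begins: read the wrist's pose just before it. get_calibration takes no time and is no camera call; for the wrist camera it gives the pose at the moment of the call.
- manip.sign_off(): hands the job in; it is judged then, once.
Trained networks look in the newest picture that a camera, given by its name, has taken for a name from the list of things; names that differ only in an ending like _2 or _b are one class to them, and where a whole thing is asked for, a point or a joint stands for the part that bears it (a point fixed in the world has none). Each returns a list of dicts, best first, with "p" (0 to 1); they miss things now and then, are a little off and sometimes report something else, mostly with a low value. They report only what shows in the picture. A call takes as long as a camera call.
- manip.recognise(camera, name): "uv" ([column, row] in pixels, amid what is visible of it).
- manip.place_of(camera, name): "uv" ([column, row] in pixels: a listed point, or the origin of a listed thing).
The state is a dict: "time_s": time; "joint_pos": joint angles; "joint_velocities": joint speeds; "joint_efforts": joint torques, N m; "tool_pos": TCP position; "tcp_rot": TCP orientation; "contact_force": force on the tool from outside, world axes, zero at the start; "ft_torque": the same for the moment, N m; "opening": finger opening in mm; "grip_force": force on a finger pad.
Only numpy, scipy, OpenCV 4.12 (cv2) and the standard library are available. Lean on these libraries where they do the work, as an engineer would, in place of code of your own. Each camera call takes 0.05 s, during which the arm holds its last target. There are 200 camera calls.

## Working session

There is one attempt and no reset: what is moved stays moved. The work goes in short steps, Python scripts to look and compute and a tool call to move; the robot and the scene stay as the last step left them, time stands still between calls to the robot, and variables do not carry over. Pictures are saved under pics/ and viewed, at most 10 in all, crops included, and the job is handed in when it is done.

Besides the shell and the picture viewer there is one more tool, called after "Request:" as a command line: name --argument value ..., lists and objects as JSON in quotes. move_arm: Moves the arm, as the interface text tells. Its arguments: {"type":"object","properties":{"commands":{"type":"array","items":{"type":"object","properties":{"offset":{"type":"array","items":{"type":"number"}},"dr":{"type":"array","items":{"type":"number"}}}}},"grip":{"type":"number"}},"required":["commands"]}

```bash
mkdir -p pics
cat > h.py <<'E'
import numpy as np, cv2
from station import manip
def px2w(c,uv,z=None,depth=None):
    K=np.array([[c['fx'],0,c['cx']],[0,c['fy'],c['cy']],[0,0,1.]])
    p=cv2.undistortPoints(np.array([[uv]],float),K,np.array(c['dist'],float))[0,0]
    d=np.array(c['attitude'])@np.array([p[0],p[1],1]); o=np.array(c['position'],float)
    s=(z-o[2])/d[2] if z is not None else depth
    return o+s*d
def w2px(c,P):
    K=np.array([[c['fx'],0,c['cx']],[0,c['fy'],c['cy']],[0,0,1.]])
    R=np.array(c['attitude']).T; t=-R@np.array(c['position'],float)
    return cv2.projectPoints(np.array(P,float).reshape(-1,1,3),cv2.Rodrigues(R)[0],t,K,np.array(c['dist'],float))[0][:,0]
E
python3 - <<'E'
from h import *
for n in('scene','top'):
    im,d=manip.grab_frame(n); cv2.imwrite(f'pics/{n}0.png',im[:,:,::-1]); np.save(f'pics/{n}_d.npy',d)
    c=manip.get_calibration(n); print(n,np.round(c['position']),c['fx'])
    for t,z in [('tester',0),('long_bar',70),('selector_grip',95),('selector_pointer',95),('tab_grip',86),('sleeve_mouth',32)]:
        r=manip.place_of(n,t)
        for q in r[:2]: print(t,np.round(q['uv'],1),round(q['p'],2),np.round(px2w(c,q['uv'],z)))
s=manip.sense();print(s['time_s'],s['tool_pos'],np.round(s['tcp_rot'],3))
E
```

```text
scene [1494.  -57.  657.] 399.19577871561756
tester [317.7 228.2] 0.75 [504. 134.   0.]
long_bar [323.8 204.2] 0.81 [482. 151.  70.]
selector_grip [323.8 190.6] 0.51 [443. 155.  95.]
selector_grip [431.9 236.5] 0.27 [694. 394.  95.]
selector_pointer [332.1 194.4] 0.63 [467. 176.  95.]
tab_grip [264.8 210.3] 0.67 [540. -26.  86.]
sleeve_mouth [205.4 286.2] 0.75 [ 788. -170.   32.]
sleeve_mouth [288.2 222.8] 0.67 [522.  43.  32.]
top [ 480.   -5. 1224.] 461.4907470449849
tester [226.  242.7] 0.91 [506. 142.   0.]
long_bar [216.7 249. ] 0.62 [489. 157.  70.]
long_bar [264.9 207.8] 0.49 [590.  35.  70.]
selector_grip [218.1 262.6] 0.77 [456. 150.  95.]
selector_pointer [209.3 254.2] 0.75 [476. 172.  95.]
tab_grip [287.3 228.6] 0.69 [535. -20.  86.]
sleeve_mouth [261.6 235.6] 0.97 [521.  46.  32.]
sleeve_mouth [110.  203.9] 0.44 [612. 439.  32.]
0.7 [266.76614359 592.75263889 214.60851636] [[-0.912  0.41   0.   ]
 [ 0.41   0.912  0.   ]
 [-0.     0.    -1.   ]]
```

View pics/top0.png

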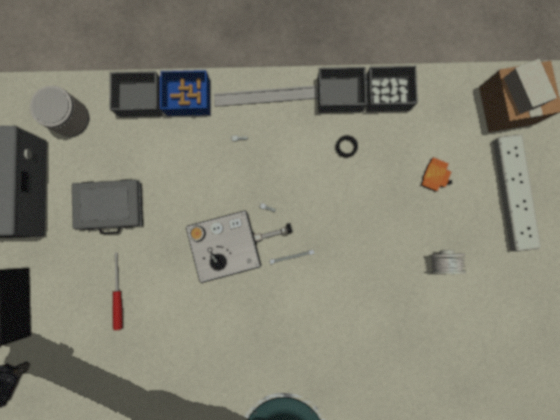

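View pics/scene0.png

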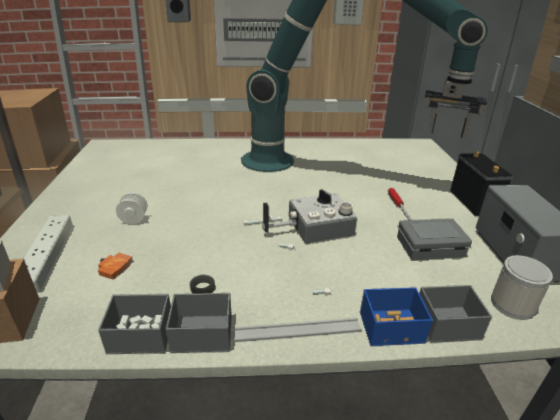

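The top view shows the tester at about (225,247), its knob at (217,262) and the tab at (287,229). The scene view agrees. I'll move above the knob and look from close up.

Request:
move_arm --commands '[{"offset": [-0.028, -0.025, -0.01], "dr": [0, 0, 0]}, {"offset": [-0.056, -0.05, -0.02], "dr": [0, 0, 0]}, {"offset": [-0.084, -0.075, -0.03], "dr": [0, 0, 0]}, {"offset": [-0.112, -0.1, -0.04], "dr": [0, 0, 0]}, {"offset": [-0.14, -0.125, -0.05], "dr": [0, 0, 0]}]'

```text
time_s: 1.12
tool_pos: [343.6, 419.6, 265.1]
tcp_rot: [[-0.912, 0.41, 0.0], [0.41, 0.912, 0.0], [-0.0, 0.0, -1.0]]
contact_force: [0.4, 0.3, 0.2]
opening: 92.0
grip_force: 0.0
```

Request:
move_arm --commands '[{"offset": [-0.028, -0.025, 0], "dr": [0, 0, 0]}, {"offset": [-0.056, -0.05, 0], "dr": [0, 0, 0]}, {"offset": [-0.084, -0.075, 0], "dr": [0, 0, 0]}, {"offset": [-0.112, -0.1, 0], "dr": [0, 0, 0]}, {"offset": [-0.14, -0.125, 0], "dr": [0, 0, 0]}]'

```text
time_s: 1.53
tool_pos: [419.9, 248.1, 265.0]
tcp_rot: [[-0.912, 0.41, 0.001], [0.41, 0.912, 0.001], [-0.0, 0.001, -1.0]]
contact_force: [0.7, -0.7, -0.4]
opening: 91.8
grip_force: 0.0
```

Request:
move_arm --commands '[{"offset": [-0.026, -0.024, 0], "dr": [0, 0, 0]}, {"offset": [-0.052, -0.048, 0], "dr": [0, 0, 0]}, {"offset": [-0.078, -0.071, 0], "dr": [0, 0, 0]}, {"offset": [-0.078, -0.071, 0], "dr": [0, 0, 0]}, {"offset": [-0.078, -0.071, 0], "dr": [0, 0, 0]}]'

```text
time_s: 1.95
tool_pos: [462.1, 151.4, 264.9]
tcp_rot: [[-0.91, 0.414, 0.001], [0.414, 0.91, 0.0], [-0.0, 0.0, -1.0]]
contact_force: [-1.3, 1.2, 0.6]
opening: 92.2
grip_force: 0.0
```

```bash
cat > look.py <<'E'
from h import *
import sys
s=manip.sense();print(s['time_s'],s['tool_pos'],np.round(s['tcp_rot'],3).tolist(),np.round(s['joint_pos'],2))
c=manip.get_calibration('wrist')
im,d=manip.grab_frame('wrist'); cv2.imwrite(f'pics/{sys.argv[1]}.png',im[:,:,::-1]); np.savez(f'pics/{sys.argv[1]}.npz',d=d,**c)
print(np.round(c['position']),np.round(c['attitude'],2).tolist())
for t,z in [('tester',0),('long_bar',70),('selector_grip',95),('selector_pointer',95),('tab_grip',86),('sleeve_mouth',32)]:
    for q in manip.place_of('wrist',t)[:2]: print(t,np.round(q['uv'],1),round(q['p'],2),np.round(px2w(c,q['uv'],z),1))
E
python3 look.py w1
```

```text
1.95 [462.12022224 151.41359001 264.85895014] [[-0.91, 0.414, 0.001], [0.414, 0.91, 0.0], [-0.0, 0.0, -1.0]] [-0.61  0.13  0.24  1.95 -0.04  1.07  0.8 ]
[390. 184. 435.] [[0.42, 0.87, 0.25], [0.91, -0.4, -0.11], [0.0, 0.28, -0.96]]
tester [284.4 195. ] 0.78 [492.2 142.6   0. ]
long_bar [290.7 208.4] 0.88 [493.1 149.3  70. ]
selector_grip [280.5 184.7] 0.71 [458.2 152.5  95. ]
selector_pointer [301.3 194.8] 0.88 [477.1 167.8  95. ]
sleeve_mouth [227.4 244.7] 0.81 [514.5  51.   32. ]
```

View pics/w1.png

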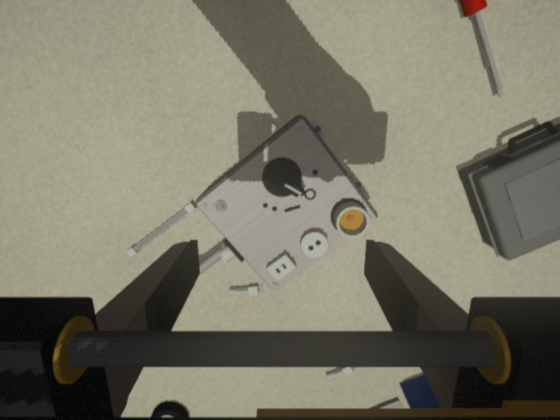

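The wrist view shows the knob at (283,177), pointing at the open circle at (310,195). The long bar is at (292,209), so a 40° clockwise turn is needed. Next I'll use depth to pin down the box yaw and the knob axis.

Run:
```python
from h import *
f=np.load('pics/w1.npz'); d=f['d']; c={k:f[k] for k in f}
v,u=np.mgrid[0:420,0:560]; K=np.array([[c['fx'],0,c['cx']],[0,c['fy'],c['cy']],[0,0,1.]])
p=cv2.undistortPoints(np.stack([u.ravel(),v.ravel()],1).astype(float)[:,None],K,c['dist'])[:,0]
P=(np.c_[p,np.ones(len(p))]*d.ravel()[:,None])@c['attitude'].T+c['position']
ok=(d.ravel()>0)&(abs(P[:,0]-500)<140)&(abs(P[:,1]-110)<170)
m=ok&(abs(P[:,2]-70)<5); Q=P[m]; print(m.sum(),Q[:,2].mean())
lab=np.zeros(420*560,np.uint8);lab[m]=1
n,l,st,ce=cv2.connectedComponentsWithStats(lab.reshape(420,560)); k=1+st[1:,4].argmax()
Q=P[l.ravel()==k]; r=cv2.minAreaRect(Q[:,:2].astype(np.float32)); print('panel rect',r)
m=ok&(P[:,2]>92)&(P[:,2]<106)
Z=P[m]; Z=Z[np.hypot(Z[:,0]-460,Z[:,1]-152)<40]; print('knob top',len(Z),Z[:,2].mean(),cv2.minAreaRect(Z[:,:2].astype(np.float32)))
im=cv2.imread('pics/w1.png')[90:300,180:400]; cv2.imwrite('pics/w1c.png',cv2.resize(im,None,fx=2.8,fy=2.8,interpolation=2))
```

```text
13433 70.22827577960216
panel rect ((496.90606689453125, 133.85475158691406), (145.94532775878906, 176.14520263671875), 13.77747917175293)
knob top 523 99.31632204268793 ((458.7758483886719, 156.30825805664062), (46.698143005371094, 12.410663604736328), 34.717655181884766)
```

View pics/w1c.png

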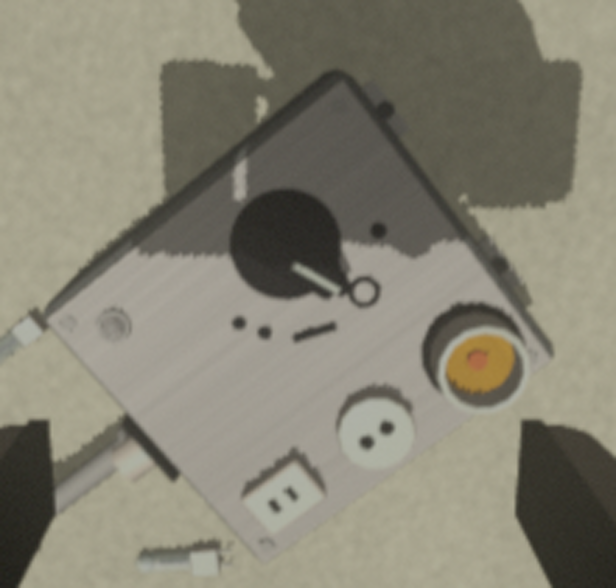

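Request:
move_arm --commands '[{"offset": [0.002, 0, 0.01], "dr": [0, 0, -0.12]}, {"offset": [0.004, 0, 0.02], "dr": [0, 0, -0.24]}, {"offset": [0.005, 0, 0.03], "dr": [0, 0, -0.36]}, {"offset": [0.005, 0, 0.04], "dr": [0, 0, -0.48]}, {"offset": [0.005, 0, 0.05], "dr": [0, 0, -0.6]}]'

```text
time_s: 2.72
tool_pos: [456.6, 155.9, 214.1]
tcp_rot: [[-0.983, -0.184, 0.0], [-0.184, 0.983, 0.0], [-0.0, 0.0, -1.0]]
contact_force: [-0.3, -0.5, -0.5]
opening: 91.8
grip_force: 0.0
```

Request:
move_arm --commands '[{"offset": [0, 0, 0.01], "dr": [0, 0, -0.12]}, {"offset": [0, 0, 0.02], "dr": [0, 0, -0.24]}, {"offset": [0, 0, 0.03], "dr": [0, 0, -0.36]}, {"offset": [0, 0, 0.04], "dr": [0, 0, -0.432]}, {"offset": [0, 0, 0.045], "dr": [0, 0, -0.432]}]'

```text
time_s: 3.13
tool_pos: [456.2, 155.5, 168.5]
tcp_rot: [[-0.818, -0.575, -0.002], [-0.575, 0.818, -0.001], [0.002, 0.0, -1.0]]
contact_force: [0.3, -0.1, -0.5]
opening: 91.9
grip_force: 0.0
```

```bash
python3 look.py w2
```

```text
3.1333 [456.16559023 155.52097714 168.48725108] [[-0.818, -0.575, -0.002], [-0.575, 0.818, -0.001], [0.002, 0.0, -1.0]] [-0.5   0.24  0.12  2.05 -0.04  0.85  1.82]
[392. 111. 339.] [[-0.57, 0.79, 0.23], [0.82, 0.55, 0.16], [0.0, 0.28, -0.96]]
tester [250.9 209. ] 0.83 [492.4 142.5   0. ]
long_bar [250.7 240.8] 0.77 [495.5 151.7  70. ]
selector_grip [281.7 214.7] 0.93 [454.5 155.5  95. ]
selector_pointer [107.4 229.1] 0.7 [541.3  51.8  95. ]
selector_pointer [279.  245.3] 0.62 [476.3 168.1  95. ]
tab_grip [ 28.1 160.7] 0.68 [531.8 -24.6  86. ]
sleeve_mouth [146.1 182.8] 0.83 [517.8  45.2  32. ]
sleeve_mouth [109.7  86.5] 0.42 [460.8 -21.7  32. ]
```

View pics/w2.png

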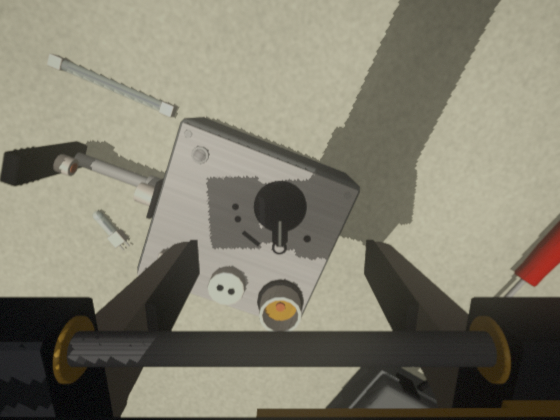

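The pointer line runs straight up and down in the wrist frame, from (281,210) to (280,245), so the tool is aligned with the bar. I'll descend and pinch.

Request:
move_arm --commands '[{"offset": [0, 0, 0.03], "dr": [0, 0, 0]}, {"offset": [0, 0, 0.06], "dr": [0, 0, 0]}, {"offset": [0, 0, 0.08], "dr": [0, 0, 0]}, {"offset": [0, 0, 0.09], "dr": [0, 0, 0]}, {"offset": [0, 0, 0.09], "dr": [0, 0, 0]}]' --grip 0.6

```text
time_s: 3.9
tool_pos: [455.8, 154.7, 78.1]
tcp_rot: [[-0.82, -0.572, -0.003], [-0.572, 0.82, -0.002], [0.003, 0.001, -1.0]]
contact_force: [0.8, -0.6, 0.3]
opening: 60.4
grip_force: 0.0
```

Request:
move_arm --commands '[{"offset": [0, 0, 0], "dr": [0, 0, 0]}, {"offset": [0, 0, 0], "dr": [0, 0, 0]}, {"offset": [0, 0, 0], "dr": [0, 0, 0]}, {"offset": [0, 0, 0], "dr": [0, 0, 0]}, {"offset": [0, 0, 0], "dr": [0, 0, 0]}]' --grip 0

```text
time_s: 4.32
tool_pos: [457.5, 155.4, 80.5]
tcp_rot: [[-0.82, -0.572, 0.002], [-0.572, 0.82, 0.001], [-0.002, -0.0, -1.0]]
contact_force: [-0.1, -0.3, 0.2]
opening: 27.3
grip_force: 0.0
```

Request:
move_arm --commands '[{"offset": [0, 0, 0], "dr": [0, 0, 0]}, {"offset": [0, 0, 0], "dr": [0, 0, 0]}, {"offset": [0, 0, 0], "dr": [0, 0, 0]}, {"offset": [0, 0, 0], "dr": [0, 0, 0]}, {"offset": [0, 0, 0], "dr": [0, 0, 0]}]'

```text
time_s: 4.73
tool_pos: [457.4, 154.8, 79.9]
tcp_rot: [[-0.82, -0.572, 0.001], [-0.572, 0.82, -0.0], [-0.001, -0.001, -1.0]]
contact_force: [0.7, -2.3, 3.1]
opening: 11.5
grip_force: 30.0
```

Request:
move_arm --commands '[{"offset": [0, 0, 0], "dr": [0, 0, 0.08]}, {"offset": [0, 0, 0], "dr": [0, 0, 0.16]}, {"offset": [0, 0, 0], "dr": [0, 0, 0.24]}, {"offset": [0, 0, 0], "dr": [0, 0, 0.32]}, {"offset": [0, 0, 0], "dr": [0, 0, 0.4]}]'

```text
time_s: 5.15
tool_pos: [457.6, 154.3, 79.9]
tcp_rot: [[-0.979, -0.203, 0.001], [-0.203, 0.979, -0.001], [-0.001, -0.001, -1.0]]
contact_force: [1.1, -3.7, 2.7]
opening: 11.6
grip_force: 30.0
```

Request:
move_arm --commands '[{"offset": [0, 0, 0], "dr": [0, 0, 0.08]}, {"offset": [0, 0, 0], "dr": [0, 0, 0.16]}, {"offset": [0, 0, 0], "dr": [0, 0, 0.24]}, {"offset": [0, 0, 0], "dr": [0, 0, 0.3]}, {"offset": [0, 0, 0], "dr": [0, 0, 0.3]}]'

```text
time_s: 5.57
tool_pos: [457.7, 154.0, 79.9]
tcp_rot: [[-0.996, 0.093, 0.001], [0.093, 0.996, -0.001], [-0.001, -0.001, -1.0]]
contact_force: [0.8, -5.8, 5.0]
opening: 11.5
grip_force: 30.0
```

Request:
move_arm --commands '[{"offset": [0, 0, 0], "dr": [0, 0, 0]}, {"offset": [0, 0, 0], "dr": [0, 0, 0]}, {"offset": [0, 0, 0], "dr": [0, 0, 0]}]'

```text
time_s: 5.82
tool_pos: [457.7, 153.9, 79.9]
tcp_rot: [[-0.996, 0.09, 0.001], [0.09, 0.996, -0.001], [-0.001, -0.001, -1.0]]
contact_force: [1.6, -4.6, 3.8]
opening: 11.7
grip_force: 30.0
```

Request:
move_arm --commands '[{"offset": [0, 0, 0], "dr": [0, 0, 0]}, {"offset": [0, 0, 0], "dr": [0, 0, 0]}, {"offset": [0, 0, 0], "dr": [0, 0, 0]}, {"offset": [0, 0, 0], "dr": [0, 0, 0]}, {"offset": [0, 0, -0.01], "dr": [0, 0, 0]}]' --grip 0.5

```text
time_s: 6.23
tool_pos: [455.4, 155.0, 88.5]
tcp_rot: [[-0.996, 0.09, -0.003], [0.09, 0.996, -0.001], [0.003, -0.002, -1.0]]
contact_force: [-0.4, -0.3, -1.5]
opening: 43.0
grip_force: 0.0
```

Request:
move_arm --commands '[{"offset": [0, 0, -0.03], "dr": [0, 0, -0.06]}, {"offset": [0, 0, -0.06], "dr": [0, 0, -0.12]}, {"offset": [0, 0, -0.09], "dr": [0, 0, -0.18]}, {"offset": [0, 0, -0.12], "dr": [0, 0, -0.24]}, {"offset": [0, 0, -0.14], "dr": [0, 0, -0.345]}]'

```text
time_s: 6.65
tool_pos: [457.7, 155.5, 233.2]
tcp_rot: [[-0.967, -0.255, 0.003], [-0.255, 0.967, 0.002], [-0.004, 0.001, -1.0]]
contact_force: [-0.1, 0.6, -0.4]
opening: 46.0
grip_force: 0.0
```

```bash
python3 look.py w3
```

```text
6.65 [457.6866273  155.49875288 233.20503622] [[-0.967, -0.255, 0.003], [-0.255, 0.967, 0.002], [-0.004, 0.001, -1.0]] [-0.64  0.16  0.27  2.   -0.05  0.99  1.48]
[381. 136. 403.] [[-0.25, 0.93, 0.27], [0.97, 0.24, 0.07], [0.0, 0.28, -0.96]]
tester [267.4 198. ] 0.61 [489.  146.5   0. ]
tester [269.6 215.7] 0.52 [510.8 154.8   0. ]
long_bar [268.3 221.6] 0.63 [494.9 151.7  70. ]
long_bar [124.4 139.7] 0.47 [448.4  -5.2  70. ]
selector_grip [279.3 196.5] 0.63 [459.2 154.5  95. ]
selector_pointer [270.1 216.8] 0.71 [481.1 151.   95. ]
tab_grip [ 87.3 221.5] 0.92 [535.2 -24.1  86. ]
sleeve_mouth [173.3 208.1] 0.98 [519.7  43.3  32. ]
```

View pics/w3.png

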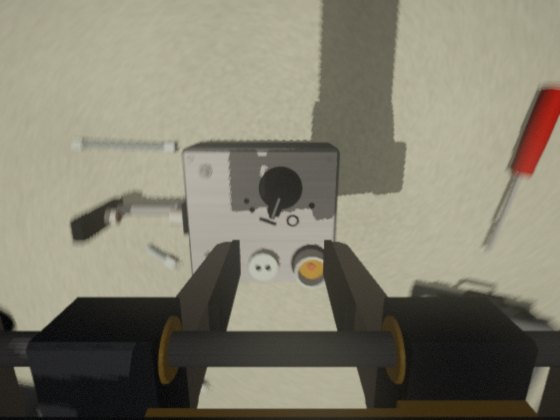

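The pointer tip at (270,216) now stands on the long bar at (268,221), and the tool is square to the box. Next I'll go over the tab.

Request:
move_arm --commands '[{"offset": [-0.006, -0.039, 0], "dr": [0, 0, 0]}, {"offset": [-0.012, -0.078, 0], "dr": [0, 0, 0]}, {"offset": [-0.019, -0.117, 0], "dr": [0, 0, 0]}, {"offset": [-0.025, -0.156, 0], "dr": [0, 0, 0]}, {"offset": [-0.031, -0.193, 0], "dr": [0, 0, 0]}]'

```text
time_s: 7.42
tool_pos: [535.3, -25.9, 228.4]
tcp_rot: [[-0.968, -0.251, -0.002], [-0.251, 0.968, -0.001], [0.002, -0.0, -1.0]]
contact_force: [0.7, 0.2, 0.1]
opening: 45.7
grip_force: 0.0
```

Request:
move_arm --commands '[{"offset": [0, 0, 0.02], "dr": [0, 0, 0]}, {"offset": [0, 0, 0.03], "dr": [0, 0, 0]}, {"offset": [0, 0, 0.03], "dr": [0, 0, 0]}, {"offset": [0, 0, 0.03], "dr": [0, 0, 0]}]'

```text
time_s: 7.75
tool_pos: [534.2, -22.4, 198.2]
tcp_rot: [[-0.967, -0.253, -0.004], [-0.253, 0.967, 0.0], [0.003, 0.001, -1.0]]
contact_force: [0.1, -0.3, 0.3]
opening: 46.0
grip_force: 0.0
```

```bash
python3 look.py w4
python3 - <<'E'
from h import *
f=np.load('pics/w4.npz'); d=f['d']; c={k:f[k] for k in f}
v,u=np.mgrid[0:420,0:560]; K=np.array([[c['fx'],0,c['cx']],[0,c['fy'],c['cy']],[0,0,1.]])
p=cv2.undistortPoints(np.stack([u.ravel(),v.ravel()],1).astype(float)[:,None],K,c['dist'])[:,0]
P=(np.c_[p,np.ones(len(p))]*d.ravel()[:,None])@c['attitude'].T+c['position']
Z=P[(d.ravel()>0)&(P[:,2]>99)&(P[:,2]<110)&(np.hypot(P[:,0]-537,P[:,1]+23)<40)]
print(len(Z),Z[:,2].mean(),cv2.minAreaRect(Z[:,:2].astype(np.float32)))
E
```

```text
7.75 [534.22033173 -22.40257843 198.23814881] [[-0.967, -0.253, -0.004], [-0.253, 0.967, 0.0], [0.003, 0.001, -1.0]] [-0.34  0.3   0.39  1.92 -0.14  0.95  1.94]
[459. -42. 369.] [[-0.25, 0.93, 0.26], [0.97, 0.24, 0.07], [0.0, 0.27, -0.96]]
tester [431.4 185.6] 0.71 [494.3 142.6   0. ]
long_bar [473.3 204.7] 0.86 [494.7 152.   70. ]
long_bar [352.1 189.2] 0.31 [509.   38.5  70. ]
selector_grip [510.1 172.6] 0.95 [458.3 154.1  95. ]
selector_pointer [496.3 195.1] 0.89 [479.  151.1  95. ]
tab_grip [278.4 205.3] 0.63 [536.4 -23.9  86. ]
sleeve_mouth [351.3 190.2] 0.61 [516.6  48.3  32. ]
421 104.74052998733059 ((535.6561279296875, -23.477025985717773), (23.7390079498291, 11.677825927734375), 14.423674583435059)
```

View pics/w4.png

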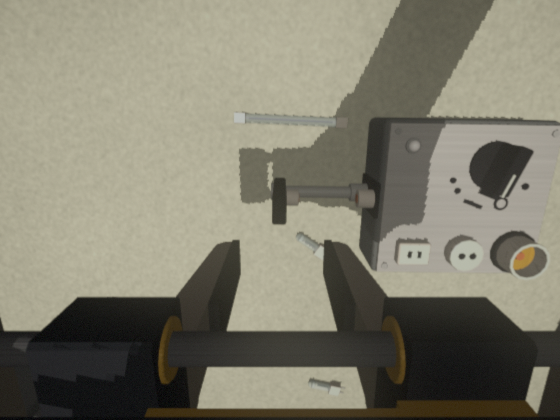

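The tab is at (279,200), centred at (536,-23), and the tool is square to it. I'll descend and grip.

Request:
move_arm --commands '[{"offset": [-0.001, -0.001, 0.035], "dr": [0, 0, 0]}, {"offset": [-0.001, -0.001, 0.07], "dr": [0, 0, 0]}, {"offset": [-0.001, -0.001, 0.1], "dr": [0, 0, 0]}, {"offset": [-0.001, -0.001, 0.124], "dr": [0, 0, 0]}, {"offset": [-0.001, -0.001, 0.124], "dr": [0, 0, 0]}]'

```text
time_s: 8.52
tool_pos: [533.3, -24.2, 71.7]
tcp_rot: [[-0.968, -0.252, -0.008], [-0.252, 0.968, -0.001], [0.008, 0.001, -1.0]]
contact_force: [-1.0, -0.4, 0.8]
opening: 45.8
grip_force: 0.0
```

Request:
move_arm --commands '[{"offset": [0, 0, 0], "dr": [0, 0, 0]}, {"offset": [0, 0, 0], "dr": [0, 0, 0]}, {"offset": [0, 0, 0], "dr": [0, 0, 0]}, {"offset": [0, 0, 0], "dr": [0, 0, 0]}, {"offset": [0, 0, 0], "dr": [0, 0, 0]}]' --grip 0

```text
time_s: 8.93
tool_pos: [537.6, -24.4, 77.0]
tcp_rot: [[-0.968, -0.251, 0.003], [-0.251, 0.968, 0.0], [-0.003, -0.0, -1.0]]
contact_force: [0.5, -0.1, -0.8]
opening: 14.7
grip_force: 0.0
```

Request:
move_arm --commands '[{"offset": [0, 0, 0], "dr": [0, 0, 0]}, {"offset": [0, 0, 0], "dr": [0, 0, 0]}, {"offset": [0, 0, 0], "dr": [0, 0, 0]}]'

```text
time_s: 9.18
tool_pos: [537.3, -23.8, 76.8]
tcp_rot: [[-0.968, -0.251, 0.002], [-0.251, 0.968, 0.001], [-0.002, 0.001, -1.0]]
contact_force: [-1.8, 2.2, 6.7]
opening: 11.8
grip_force: 30.0
```

Request:
move_arm --commands '[{"offset": [0, -0.008, 0], "dr": [0, 0, 0]}, {"offset": [0, -0.018, 0], "dr": [0, 0, 0]}, {"offset": [0, -0.028, 0], "dr": [0, 0, 0]}, {"offset": [0, -0.038, 0], "dr": [0, 0, 0]}, {"offset": [0, -0.048, 0], "dr": [0, 0, 0]}]'

```text
time_s: 9.6
tool_pos: [548.3, -68.2, 76.7]
tcp_rot: [[-0.968, -0.252, -0.002], [-0.252, 0.968, 0.005], [0.0, 0.005, -1.0]]
contact_force: [-4.7, 9.4, 12.5]
opening: 11.9
grip_force: 30.0
```

Request:
move_arm --commands '[{"offset": [0, -0.008, 0], "dr": [0, 0, 0]}, {"offset": [0, -0.015, 0], "dr": [0, 0, 0]}, {"offset": [0, -0.02, 0], "dr": [0, 0, 0]}, {"offset": [0, -0.02, 0], "dr": [0, 0, 0]}, {"offset": [0, -0.02, 0], "dr": [0, 0, 0]}]'

```text
time_s: 10.02
tool_pos: [553.0, -87.0, 76.7]
tcp_rot: [[-0.968, -0.252, -0.002], [-0.252, 0.968, 0.005], [0.001, 0.006, -1.0]]
contact_force: [-6.8, 8.9, 12.9]
opening: 12.0
grip_force: 30.0
```

```bash
python3 look.py w5
python3 - <<'E'
from h import *
f=np.load('pics/w5.npz'); c={k:f[k] for k in f}
for r in manip.place_of('wrist','long_ring')[:2]: print('ring',r,px2w(c,r['uv'],32))
t=manip.sense()['tool_pos'];a=np.array([.253,-.967]);print('drawn',(np.array(t[:2])-[537.3,-23.8])@a)
im=cv2.imread('pics/w5.png')[100:310,220:500]; cv2.imwrite('pics/w5c.png',cv2.resize(im,None,fx=2.8,fy=2.8,interpolation=2))
E
```

```text
10.0167 [552.95879805 -86.96078321  76.69343361] [[-0.968, -0.252, -0.002], [-0.252, 0.968, 0.005], [0.001, 0.006, -1.0]] [-0.17  0.51  0.34  1.94 -0.25  0.73  2.15]
[ 477. -107.  247.] [[-0.25, 0.93, 0.27], [0.97, 0.24, 0.07], [0.01, 0.28, -0.96]]
tab_grip [281.6 261.6] 0.93 [551.  -86.9  86. ]
sleeve_mouth [482.  226.4] 0.6 [516.4  45.8  32. ]
ring {'uv': [386.7, 120.8], 'p': 0.73} [466.63979008 -40.71753743  32.        ]
ring {'uv': [483.5, 232.7], 'p': 0.7} [520.38983403  48.73624536  32.        ]
drawn 64.61594097272172
```

View pics/w5c.png

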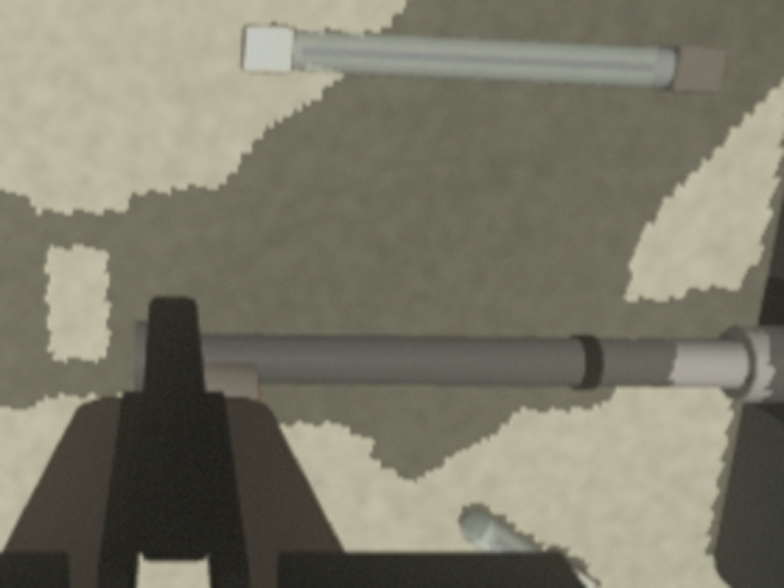

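The crop shows the first ring at (588,362), the sleeve mouth at about (745,362), and the second ring not clearly out yet. I'll measure the gap between the first ring and the mouth.

Run:
```python
from h import *
f=np.load('pics/w5.npz'); c={k:f[k] for k in f}; print(c['fx'])
g=lambda x,y:(x/2.8+220,y/2.8+100)
a=np.array([.253,-.967])
R=px2w(c,g(588,362),38); 
for x,z in((727,32),(735,32),(748,36),(755,41)): M=px2w(c,g(x,362),z); print(x,M,(R-M)[:2]@a)
T=px2w(c,g(172,300),105);print(R,T)
# model: mouth from origin
th=np.deg2rad(14.7);o=np.array([496.4,144]);print('model mouth',o+100*np.array([np.sin(th),-np.cos(th)]))
t=np.load('pics/w4.npz');c4={k:t[k] for k in t}
im=cv2.imread('pics/w5.png')[205:255,410:510]; cv2.imwrite('pics/w5d.png',cv2.resize(im,None,fx=8,fy=8,interpolation=2))
```

```text
334.6790077037298
727 [518.74453992  45.13637277  32.        ] 36.96542652012576
735 [518.25563667  47.04103916  32.        ] 38.930931442732636
748 [516.71118047  47.20726727  36.        ] 39.482421446487514
755 [515.36386937  45.14278424  41.        ] 37.826936065810735
[525.82922557   8.76305214  38.        ] [516.86223263 -95.99050564 105.        ]
model mouth [521.77579446  47.27322472]
```

View pics/w5d.png

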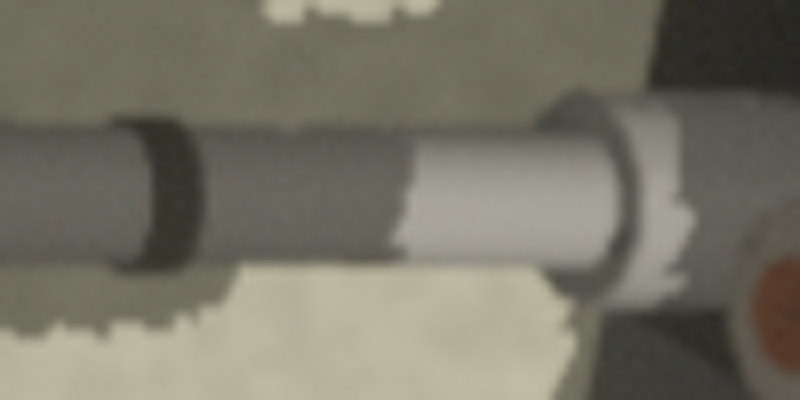

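Both the gap and the TCP travel give about 64.6 mm drawn, so I need roughly 3.4 mm more.

Request:
move_arm --commands '[{"offset": [0, -0.0035, 0], "dr": [0, 0, 0]}, {"offset": [0, -0.0035, 0], "dr": [0, 0, 0]}, {"offset": [0, -0.0035, 0], "dr": [0, 0, 0]}, {"offset": [0, -0.0035, 0], "dr": [0, 0, 0]}, {"offset": [0, -0.0035, 0], "dr": [0, 0, 0]}]'

```text
time_s: 10.83
tool_pos: [553.6, -89.8, 76.7]
tcp_rot: [[-0.968, -0.253, -0.003], [-0.253, 0.968, 0.006], [0.001, 0.006, -1.0]]
contact_force: [-6.9, 10.1, 12.1]
opening: 12.2
grip_force: 30.0
```

Request:
move_arm --commands '[{"offset": [0, 0, 0], "dr": [0, 0, 0]}, {"offset": [0, 0, 0], "dr": [0, 0, 0]}, {"offset": [0, 0, 0], "dr": [0, 0, 0]}, {"offset": [0, 0, 0], "dr": [0, 0, 0]}, {"offset": [0, 0, 0], "dr": [0, 0, 0]}]'

```text
time_s: 11.25
tool_pos: [553.7, -89.8, 76.7]
tcp_rot: [[-0.968, -0.253, -0.003], [-0.253, 0.968, 0.006], [0.001, 0.006, -1.0]]
contact_force: [-6.6, 9.2, 12.0]
opening: 12.0
grip_force: 30.0
```

Run:
```python
from h import *
t=manip.sense()['tool_pos'];a=np.array([.253,-.967]);print('drawn',(np.array(t[:2])-[537.3,-23.8])@a)
im,_=manip.grab_frame('wrist'); im=im[205:255,410:510,::-1]; cv2.imwrite('pics/w6.png',cv2.resize(im,None,fx=8,fy=8,interpolation=2))
```

```text
drawn 67.92734835929203
```

View pics/w6.png

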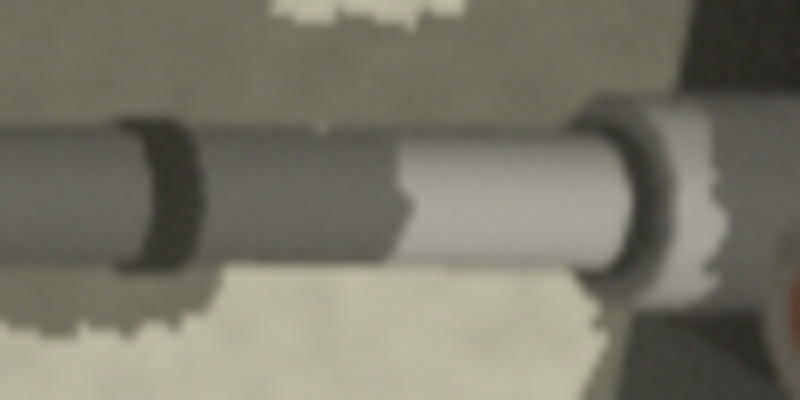

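The second ring now shows as a dark band right at the mouth, at about (650,200), and the TCP travel reads 67.9 mm. Handing in.

```bash
python3 -c "
from station import manip
print(manip.sign_off())"
```

```text
the job is handed in; nothing more can be done
None
```

The selector is clicked home on the long bar, and the contact arm is held still by its tab about 68 mm out, with the second ring at the sleeve's mouth. The job is handed in; sign-off returned no verdict.

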